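Set an eyelet in a key tag with the hand eyelet press

TASK

Set the brass eyelet in the wooden key tag: put the tag's hole over the eyelet standing on the press, with the tag's tail out to the left of the press as the robot sees it, so that the tag lies flat on the press's work table, and let go of it. Then push the press's long spring-return lever down through its first two clicks to the third, with the tag still flat on the eyelet, and hold it down there: you finish while still holding the lever down. Leave the other things on the desk where they are.

Things in the scene. Friction and masses are not known exactly. Their poses are not given: they have to be found in the camera images.
- press: Grey C-frame eyelet press, fixed; base 200 x 90 mm. Origin: centre of its underside on the desk; z up, +x from front to back column (away from the robot at yaw 0), +y its left, where the tag goes in. Column (x 30 to 95 mm) and head (x -25 to 85 mm, z up to 126 mm) lie within 17 mm of the plane y = 0. Work table: flat plate, top 40 mm up, x -51 to 35 mm, y -35 to 55 mm.
- eyelet (a point): Foot of the brass eyelet on the work table's top (40 mm above the press's origin, on its z axis). Barrel 9 mm in diameter, 8 mm high; a tapered steel pilot pin rises from it to 13.5 mm above the table. Table top to the raised ram above it: 37 mm; to the ram guide: 45 mm.
- ram_face (a point): Centre of the lower face of the ram, a 20 mm round steel die right above the eyelet. It is 37 mm above the work table with the lever up and 7.5 mm above it at the third click. The gripper does not fit under the head: keep the TCP more than 65 mm out in press +y from here and hold the tag by its tail.
- press_lever (a joint): Lever of the press, rad: 0 fully up (as at the start, 0.52 rad above level), growing as it is pushed down. Clicks at 0.16, 0.32 and 0.48; end stop 0.51. A spring returns it to 0 from anywhere when let go. Pushing at the pad takes about 7 to 12 N at first, 11 to 15 N near the third click.
- lever_hinge (a point): Lever's hinge, on the press's plane y = 0, 56 mm behind the eyelet (press +x) and 135 mm above the desk; the hinge line runs along the press's y axis. The steel lever, 18 mm wide, reaches 210 mm from here towards the press's -x (towards the robot), over the head.
- lever_pad (a point): Where to push: top face of the lever's black plastic grip (the front 85 mm of the lever, 30 mm wide, 18 mm thick), 185 mm along the lever from its hinge. With the lever up it is 100 mm in front of the eyelet (press -x) and 235 mm above the desk; at the third click 128 mm in front and 151 mm above the desk. Moves with the lever.
- tag: Key tag, light plywood plate 110 x 38 x 6 mm, about 22 g, loose, flat on the desk at the start. Origin: centre of its underside; +x along it towards the end with the hole, z up. Good grip: across its 38 mm width on the tail, 33 mm behind its centre (74 mm from the hole's centre): on the press that part hangs clear of the work table's edge.
- tag_eye (a point): Centre of the tag's 13 mm hole at its underside, 41 mm from the tag's centre, 14 mm from its end.
- pencil_box: Bystander: closed wooden pencil box 200 x 70 x 44 mm; origin at the centre of its underside, x along its length.
- hole_punch: Bystander: low steel two-hole punch 100 x 120 mm, 70 mm high, with a broad short lever; origin at the centre of its underside.
- gel_pen: Bystander: black gel pen, 150 mm long, 11 mm thick; origin on its underside, x along it.
- highlighter: Bystander: flat yellow highlighter, 110 x 24 x 14 mm; origin on its underside, x along it.
Things that resemble listed ones, but are neither listed nor needed, are in the scene too. Of the things that look like the tag, the middle-sized one is meant.

How it is judged (in metres and radians):
On the way, in this order (a step that is already met when the one before it is completed fails the run):
1. the tag lies flat on the work table with its hole over the eyelet, let go, tail to the left, the lever still up (horizontal distance between tag_eye and eyelet below 0.005 m and z of tag_eye in the frame of press below 0.0425 m and angle between tag's own z axis and vertical below 0.06 rad and y of tag in the frame of press above 0.02 m and contact force between the fingers and tag below 0.1 N and value of joint press_lever below 0.1 rad), for 0.3 s.
2. the lever is pushed down to its third click (value of joint press_lever above 0.44 rad), for 0.3 s.
At the end, for the whole second after the job is handed in: The robot holds the lever down at its third click (above 0.44 rad, pushed with over 2 N); the tag, not gripped, lies flat (within 0.06 rad, hole at most 2.5 mm above the table) with its hole over the eyelet (within 5 mm) and its middle over 20 mm to the left of the press mid plane (value of joint press_lever above 0.44 rad and contact force between any of the fingers, the arm and press_lever above 2 N and horizontal distance between tag_eye and eyelet below 0.005 m and z of tag_eye in the frame of press below 0.0425 m and angle between tag's own z axis and vertical below 0.06 rad and y of tag in the frame of press above 0.02 m and contact force between the fingers and tag below 0.1 N); the arm keeps its last pose, push and grip.
It fails at once if a bystander (pencil box, hole punch, pen or highlighter) is moved by more than 30 mm (distance of any of pencil_box, hole_punch, gel_pen, highlighter from where it was at the start of the episode above 0.03 m).
It also fails if it takes over 58 s, if anything falls off the work surface, if the arm or the gripper's body presses on something with over 40 N, if the wrist force passes 120 N, or if a joint passes its speed limit or range.

ROBOT

A 6-joint arm with a two-finger parallel gripper is mounted at the origin on the work surface. World frame = base frame: x ahead of the robot, y to its left, z up, the work surface at z = 0. Lengths are in mm, angles in rad, forces in N, time in s.
With the tool pointing down it reaches from about 300 to 775 mm from the base axis. Payload 14.6 kg.
Tool frame: the origin (TCP) lies between the finger pads, 19 mm behind the fingertips; this is the grasp point; z points along the fingers, y is the line along which they close (so a half turn about z gives the same grasp; the last joint's range is limited). The gripper opens to 94 mm and grips with 3 to 60 N. Pads are 16 mm wide; open, the fingers measure 119 mm over their backs; the gripper's body (75 mm by 177 mm) begins 78 mm behind the grasp point.
Start: joints at [1.078, 0.3, 1.521, -0, 1.321, -0.067], TCP at [227.173, 500.881, 224.246] pointing down, gripper open.
Joint ranges: [-3.03, 3.03], [-0.79, 2.21], [0.23, 2.52], [-1.04, 4.18], [0, 3.07], [-2.55, 2.55]. Speed limits (rad/s): [2.22, 2.22, 2.57, 3.14, 3.14, 3.14].

INTERFACE

Orientations are given as [roll, pitch, yaw] about the fixed x, y, z axes, in that order (R = Rz(yaw) Ry(pitch) Rx(roll)).
In Python, from cell import manip gives the robot as it stands. The module is installed in compiled form; this text tells all that it offers.
- The arm moves only by the shell command python3 -m creep 'ROWS' [FORCE]. ROWS is JSON, a list of rows, each a list of 3 entries, a list of its own where there are three numbers: the opening, from -1 (shut) to 1 (fully open), then the shift along the tool's x, y, z in cm, then the turn about the tool's z in units of 5 degrees (1.0 is 5 degrees). In form: [[grip, [tx, ty, tz], roll], ...]. A call has 1 to 12 rows; each row is the pose to reach, as a shift and turn from the pose commanded when the call began, along the tool's axes at that moment; what a row does not reach only later rows make up. A row lasts 1/10 s, in which the tool goes at most 50 mm and 8.59 degrees, less where a joint would pass 70% of its speed; a pose out of reach is approached as far as the arm can. A call with a gripper value outside its range is refused whole. The fingers move at their own pace and stop on an object; FORCE is the grip in N (left out, the last holds). Time passes only in rows, so rows that repeat a pose let the fingers close. It gives the time, the measured TCP pose, the force, the opening and the grip force at its end, in the units of the state.
- manip.read_state(): the state, without advancing time (a new reading comes with each control period).
- manip.camera(name): name is "scene" or "top"; returns the picture (400x640x3 uint8, red, green, blue); there is no depth.
- manip.camera_params(name): a dict with "fovy" (degrees; the focal length in pixels is half the picture's height over the tangent of half this angle, whatever the lens; pixels are square), "cx", "cy" (the principal point, pixels), "origin" and "attitude" of the camera in the world. Camera axes: x right, y down, z forward; pixel columns grow to the right and rows downward; lengths in mm; the calibration is good to about 2 mm. A picture is of the moment at which its call begins. camera_params takes no time and is no camera call.
- manip.sign_off(): hands the job in; it is judged then, once.
The state is a dict: "clock": time; "joints": joint angles; "qd": joint speeds; "effort": joint torques, N m; "eef_pos": TCP position; "eef_rot": TCP orientation; "wrist_force": force on the tool from outside, world axes, zero at the start; "moment": the same for the moment, N m; "finger_gap": finger opening in mm; "finger_force": force on a finger pad.
Only numpy, scipy, OpenCV 4.12 (cv2) and the standard library are available. Lean on these libraries where they do the work, as an engineer would, in place of code of your own. Each camera call takes 0.05 s, during which the arm holds its last target. There are 200 camera calls.

## Working session

There is one attempt and no reset: what is moved stays moved. The work goes in short steps, Python scripts to look and compute and a shell command to move; the robot and the scene stay as the last step left them, time stands still between calls to the robot, and variables do not carry over. Pictures are saved under pics/ and viewed, at most 10 in all, crops included, and the job is handed in when it is done.

```bash
mkdir -p pics; python3 - <<'E'
from cell import manip
import cv2
for n in("scene","top"):
    cv2.imwrite(f"pics/{n}0.png",manip.camera(n)[:,:,::-1]); print(manip.camera_params(n))
print(manip.read_state())
E
```

```text
{'fovy': 53.74878384164057, 'cx': 318.46812900142686, 'cy': 204.45646240552554, 'origin': array([1268.7228426 , -175.2119177 ,  822.81308767]), 'attitude': array([-2.34774786e+00, -4.05288440e-04,  1.41264736e+00])}
{'fovy': 42.90015108575818, 'cx': 322.8551340470942, 'cy': 198.76803888321467, 'origin': array([ 423.57856592,  -63.4365957 , 1295.36698729]), 'attitude': array([-2.99610609,  0.01736799, -1.57562111])}
{'clock': 0.1, 'joints': array([ 1.07840559e+00,  3.00373451e-01,  1.52151844e+00, -1.82633026e-05,
        1.32068524e+00, -6.65934680e-02]), 'qd': array([-0.00017636,  0.00031784, -0.00263724,  0.00139678, -0.00103651,
       -0.00022513]), 'effort': array([-1.59508098e-03, -5.32637787e+01, -3.53282726e+01,  7.08582345e-02,
        2.34507979e-02, -3.44784723e-05]), 'eef_pos': array([227.0783587 , 500.70057915, 223.76638134]), 'eef_rot': array([-3.14060919e+00, -4.78596302e-05,  2.71579989e+00]), 'wrist_force': array([-0.56530178,  0.88313353,  0.2592242 ]), 'moment': array([-0.00426686, -0.00620455, -0.01066576]), 'finger_force': 0.0, 'finger_gap': 94.08764990561887}
```

View pics/scene0.png

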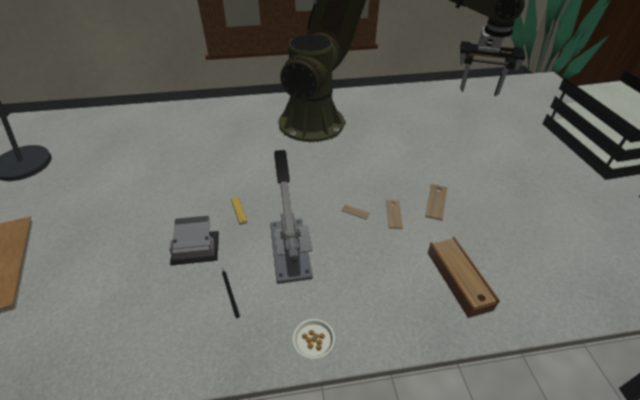

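View pics/top0.png

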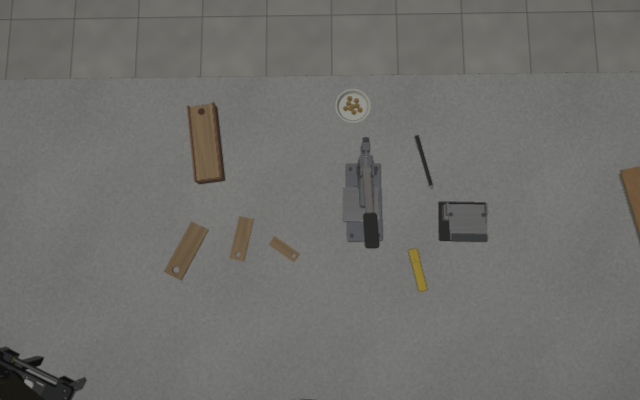

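Top view: the tag look-alikes are large (186,251), middle (242,239) and small (284,248). The middle one fits, with its hole near (238,257). The press is at about (363,203). Next I'll confirm this in enlarged crops.

```bash
python3 - <<'E'
import cv2,numpy as np
t=cv2.imread("pics/top0.png");s=cv2.imread("pics/scene0.png")
a=cv2.resize(t[205:285,155:305],None,fx=5,fy=5,interpolation=cv2.INTER_CUBIC)
b=cv2.resize(t[130:255,330:400],None,fx=4.8,fy=4.8,interpolation=cv2.INTER_CUBIC)
c=cv2.resize(s[140:290,255:330],None,fx=4,fy=4,interpolation=cv2.INTER_CUBIC)
cv2.imwrite("pics/ca.png",a)
h=np.zeros((600,336+300+10,3),np.uint8);h[:,:336]=b;h[:,346:]=c
cv2.imwrite("pics/cb.png",h)
E
```

```text
(no output)
```

View pics/ca.png

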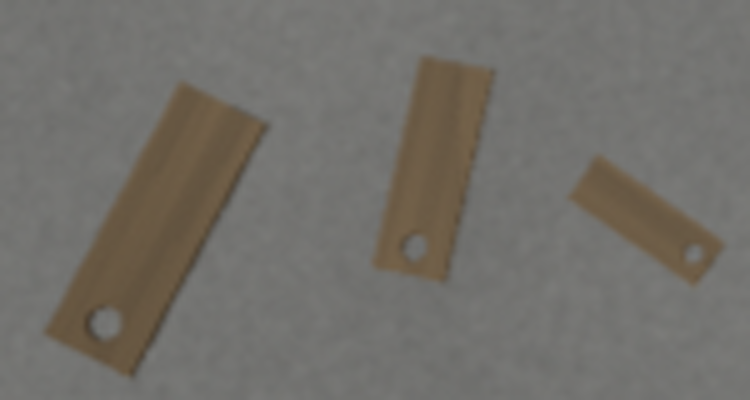

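View pics/cb.png

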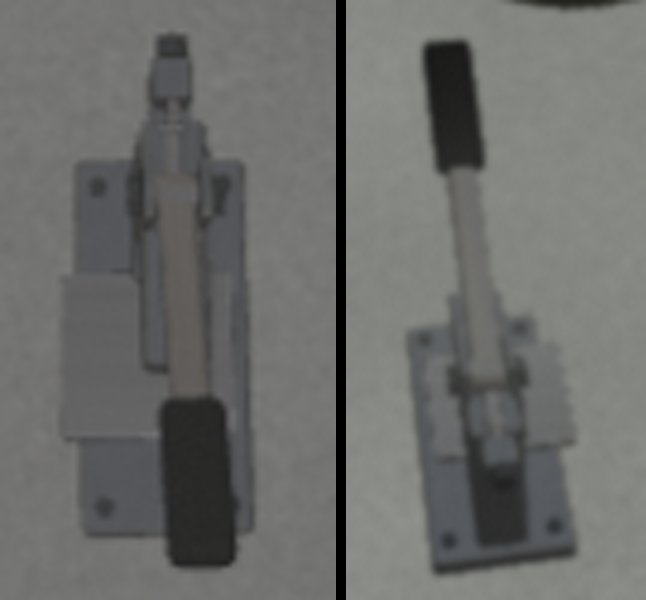

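The middle tag is confirmed. Its corners in the crop are (421,56), (495,70), (447,282) and (374,267), with the hole at (414,247). Next I'll fit the tag and press poses.

```bash
cat > h.py <<'E'
import numpy as np
from scipy.spatial.transform import Rotation as R
from scipy.optimize import least_squares
from cell import manip
P={n:manip.camera_params(n) for n in("scene","top")}
def proj(n,X):
    p=P[n];f=200/np.tan(np.radians(p["fovy"])/2)
    c=(np.atleast_2d(X)-p["origin"])@R.from_euler("xyz",p["attitude"]).as_matrix()
    return c[:,:2]/c[:,2:]*f+[p["cx"],p["cy"]]
def unc(q,off,s): return np.array(off)+(np.array(q,float)+.5)/s-.5
def place(v,X):
    c,s=np.cos(v[2]),np.sin(v[2]);X=np.atleast_2d(np.array(X,float))
    return np.c_[v[0]+c*X[:,0]-s*X[:,1],v[1]+s*X[:,0]+c*X[:,1],X[:,2]]
def ray(n,px,z):
    r=least_squares(lambda v:(proj(n,[v[0],v[1],z])-px).ravel(),[450,0]);return r.x
E
python3 - <<'E'
from h import *
np.set_printoptions(precision=2,suppress=True)
# tag, tail corners first
Tm=[[-55,-19,6],[-55,19,6],[55,19,6],[55,-19,6],[41,0,6]]
px=unc([[421,56],[495,70],[447,282],[374,267],[414,247]],(155,205),5)
print("tag free",[ray("top",p,6) for p in px])
for m in (Tm,[[a,-b,c] for a,b,c in Tm]):
    r=least_squares(lambda v:(proj("top",place(v,m))-px).ravel(),[400,200,3.],x_scale=[100,100,1]);print("tag",r.x,r.cost,r.fun)
f=lambda h:[[35,55,40],[-51,55,40],[100,45,h],[100,-45,h],[-100,-45,h],[-100,45,h]]
pt=unc([[62,275],[65,438],[77,160],[243,160],[252,532],[84,535]],(330,130),4.8)
ps=unc(np.array([[557,342],[576,443],[408,330]])-[346,0],(255,140),4)
def res(v):
    return np.r_[(proj("top",place(v,f(v[3])))-pt).ravel(),(proj("scene",place(v,[[-51,55,40],[35,55,40],[-100,-45,v[3]]]))-ps).ravel()]
r=least_squares(res,[430,-90,0,12],x_scale=[100,100,1,10]);print("press",r.x,r.cost,"\n",r.fun.reshape(-1,2))
for nm,X in (("grip",[[-48,15,205],[-48,-15,205],[-131,15,231],[-131,-15,231]]),):
    q=proj("top",place(r.x,X));print((q-[330,130]+.5)*4.8-.5)
E
```

```text
tag free [array([570.23, 173.07]), array([562.79, 135.05]), array([455.47, 157.72]), array([463.19, 194.83]), array([473.13, 174.76])]
tag [512.99 165.4    2.93] 0.15288141986096102 [ 0.14 -0.19 -0.18 -0.05 -0.15  0.08 -0.18  0.05  0.37  0.1 ]
tag [513.05 165.37   2.93] 445.26124245631183 [ 14.76   2.81 -14.49  -3.03 -14.9   -3.05  14.31   3.08   0.27   0.06]
press [ 604.27 -146.21    0.     12.71] 2.3364447668779964 
 [[-0.27 -0.76]
 [-0.5  -0.47]
 [-0.01  0.05]
 [ 0.46 -0.29]
 [ 0.37  0.17]
 [-0.48 -0.2 ]
 [-0.09 -0.78]
 [-0.14 -1.37]
 [-0.48  0.25]]
[[159.44 390.54]
 [226.37 390.  ]
 [166.39 573.4 ]
 [235.71 572.92]]
```

```bash
cat > go.py <<'E'
import sys,numpy as np
from cell import manip
from scipy.spatial.transform import Rotation as R
def go(x,y,z,yaw):
    s=manip.read_state();M=R.from_euler("xyz",s["eef_rot"])
    d=M.inv().apply(np.array([x,y,z])-s["eef_pos"])/10
    a=(s["eef_rot"][2]-yaw+np.pi)%(2*np.pi)-np.pi
    print("shift",d.round(2),"roll",round(np.degrees(a)/5,2),"pos",s["eef_pos"].round(1),"rot",s["eef_rot"].round(3),"q",s["joints"].round(2),"F",s["wrist_force"].round(1),"gap",round(s["finger_gap"],1),"t",s["clock"])
if __name__=="__main__": go(*map(float,sys.argv[1:]))
E
python3 go.py 545.3 158.5 110 -0.212
python3 -c "
from h import *
q=R.from_euler('xyz',[0,0,0]);print(2.93-np.pi)"
```

```text
shift [-43.12 -18.01  11.39] roll 33.55 pos [227.1 500.7 223.8] rot [-3.141 -0.     2.716] q [ 1.08  0.3   1.52 -0.    1.32 -0.07] F [-0.6  0.9  0.3] gap 94.1 t 0.1
-0.21159265358979296
```

```bash
T='[0.5,[-43.1,-18.0,11.4],33.5]'; python3 -m creep '[[0.5,[-43.1,-18.0,11.4],33.5],[0.5,[-43.1,-18.0,11.4],33.5],[0.5,[-43.1,-18.0,11.4],33.5],[0.5,[-43.1,-18.0,11.4],33.5],[0.5,[-43.1,-18.0,11.4],33.5],[0.5,[-43.1,-18.0,11.4],33.5],[0.5,[-43.1,-18.0,11.4],33.5],[0.5,[-43.1,-18.0,11.4],33.5],[0.5,[-43.1,-18.0,11.4],33.5],[0.5,[-43.1,-18.0,11.4],33.5],[0.5,[-43.1,-18.0,11.4],33.5],[0.5,[-43.1,-18.0,11.4],33.5]]' 20; python3 go.py 545.3 158.5 110 -0.212
```

```text
clock: 1.3
eef_pos: [545.5, 157.9, 109.3]
eef_rot: [-3.141, 0.001, 0.908]
wrist_force: [-0.7, 0.5, 0.4]
finger_gap: 70.8
finger_force: 0.0
shift [ 0.04 -0.05 -0.07] roll 12.83 pos [545.5 157.9 109.3] rot [-3.141e+00  1.000e-03  9.080e-01] q [0.22 0.46 1.59 0.   1.1  0.88] F [-0.7  0.5  0.4] gap 70.8 t 1.3
```

```bash
python3 -m creep '[[0.5,[0,0,0],12.8],[0.5,[0,0,0],12.8],[0.5,[0,0,0],12.8],[0.5,[0,0,0],12.8],[0.5,[0,0,0],12.8],[0.5,[0,0,0],12.8],[0.5,[0,0,0],12.8],[0.5,[0,0,0],12.8],[0.5,[0,0,0],12.8],[0.5,[0,0,0],12.8]]' >/dev/null; python3 go.py 545.3 158.5 20 -0.212; python3 - <<'E'
from h import *
import cv2
t=manip.camera("top");s=manip.camera("scene")
a=cv2.resize(t[190:290,190:310],None,fx=4,fy=4,interpolation=cv2.INTER_CUBIC)
b=cv2.resize(s[120:240,350:430],None,fx=3.3333,fy=3.3333,interpolation=cv2.INTER_CUBIC)
h=np.zeros((400,480+267,3),np.uint8);h[:,:480]=a;h[:,480:]=b[:400,:267];cv2.imwrite("pics/d.png",h[:,:,::-1])
E
```

```text
shift [0.02 0.04 9.  ] roll 0.15 pos [545.2 158.9 110. ] rot [ 3.141  0.    -0.199] q [0.22 0.46 1.59 0.   1.1  1.99] F [ 1.  -0.  -0.2] gap 70.5 t 2.3
```

View pics/d.png

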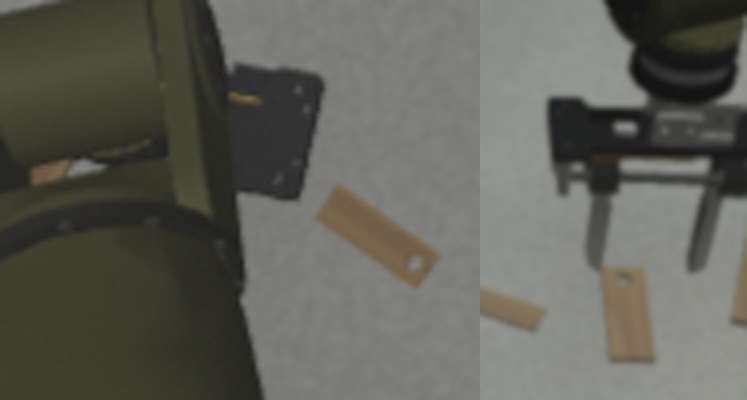

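```bash
python3 - <<'E'
from h import *
np.set_printoptions(precision=2,suppress=True)
f=lambda q:(q-[350,120]+.5)*3.3333-.5+[480,0]
print("tips mid",f(proj("scene",[545.2,158.9,91])))
# tips order tool y=(sin,-cos)
y=np.array([np.sin(-.2),-np.cos(-.2),0])
for w in(37,43,-37,-43): print(w,f(proj("scene",np.array([545.2,158.9,91])+w*y)))
v=[513,165.4,2.93]
print(f(proj("scene",place(v,[[-55,-19,6],[-55,19,6],[55,19,6],[55,-19,6],[41,0,6]]))))
E
```

```text
tips mid [[643.72 262.9 ]]
37 [[597.62 261.56]]
43 [[590.15 261.34]]
-37 [[689.92 264.24]]
-43 [[697.42 264.46]]
[[653.94 355.27]
 [608.4  353.47]
 [599.55 263.15]
 [642.07 264.72]
 [622.04 274.77]]
```

The scene camera has a constant offset of about 1.5 px, the same for the tool and the tag, so they agree relative to each other. Descending to grasp.

```bash
python3 -m creep '[[0.5,[0,0,4],0.15],[0.5,[0,0,7.5],0.15],[0.5,[0,0,8.7],0.15],[0.5,[0,0,8.95],0.15],[0.5,[0,0,8.95],0.15],[-1,[0,0,8.95],0.15],[-1,[0,0,8.95],0.15],[-1,[0,0,8.95],0.15],[-1,[0,0,8.95],0.15],[-1,[0,0,8.95],0.15],[-1,[0,0,8.95],0.15],[-1,[0,0,8.95],0.15]]' 20; python3 go.py 545.3 158.5 20 -0.212
```

```text
clock: 3.6
eef_pos: [545.5, 159.0, 21.1]
eef_rot: [-3.141, -0.0, -0.214]
wrist_force: [-0.9, 0.1, 5.7]
finger_gap: 37.6
finger_force: 20.0
shift [-0.01  0.05  0.11] roll -0.03 pos [545.5 159.   21.1] rot [-3.141 -0.    -0.214] q [ 0.22  0.58  1.63 -0.    0.92  2.  ] F [-0.9  0.1  5.7] gap 37.6 t 3.6
```

```bash
python3 go.py 604 40 150 1.571; python3 -m creep '[[-1,[0,0,-4],0],[-1,[0,0,-8],0],[-1,[0,0,-12],0]]'; python3 go.py 604 40 150 1.571
```

```text
shift [  8.25  10.38 -12.89] roll -20.46 pos [545.5 159.   21.1] rot [-3.141 -0.    -0.214] q [ 0.22  0.58  1.63 -0.    0.92  2.  ] F [-0.9  0.1  5.7] gap 37.6 t 3.6
clock: 3.9
eef_pos: [545.0, 158.9, 141.9]
eef_rot: [3.141, 0.001, -0.214]
wrist_force: [0.0, 0.4, -0.5]
finger_gap: 37.6
finger_force: 20.0
shift [ 8.29 10.36 -0.81] roll -20.46 pos [545.  158.9 141.9] rot [ 3.141e+00  1.000e-03 -2.140e-01] q [ 0.22  0.42  1.56 -0.    1.16  2.  ] F [ 0.   0.4 -0.5] gap 37.6 t 3.9
```

```bash
python3 -m creep '[[-1,[2,2.5,-0.8],-20.46],[-1,[4,5,-0.8],-20.46],[-1,[6,7.5,-0.8],-20.46],[-1,[8.3,10.3,-0.8],-20.46],[-1,[8.3,10.3,-0.8],-20.46],[-1,[8.3,10.3,-0.8],-20.46],[-1,[8.3,10.3,-0.8],-20.46],[-1,[8.3,10.3,-0.8],-20.46],[-1,[8.3,10.3,-0.8],-20.46],[-1,[8.3,10.3,-0.8],-20.46],[-1,[8.3,10.3,-0.8],-20.46],[-1,[8.3,10.3,-0.8],-20.46]]'; python3 go.py 604 20 84 1.571
python3 - <<'E'
from h import *
import cv2
s=manip.camera("scene");t=manip.camera("top");cv2.imwrite("pics/s2.png",s[:,:,::-1])
b=cv2.resize(s[140:290,250:380],None,fx=4,fy=4,interpolation=cv2.INTER_CUBIC);cv2.imwrite("pics/e.png",b[:,:,::-1])
E
```

```text
clock: 5.1
eef_pos: [604.4, 40.6, 148.4]
eef_rot: [-3.141, 0.0, 1.577]
wrist_force: [0.3, 0.2, -0.7]
finger_gap: 37.5
finger_force: 20.0
shift [-2.06 -0.05  6.44] roll 0.07 pos [604.4  40.6 148.4] rot [-3.141  0.     1.577] q [ 0.01  0.49  1.44 -0.    1.21  0.  ] F [ 0.3  0.2 -0.7] gap 37.5 t 5.1
```

View pics/e.png

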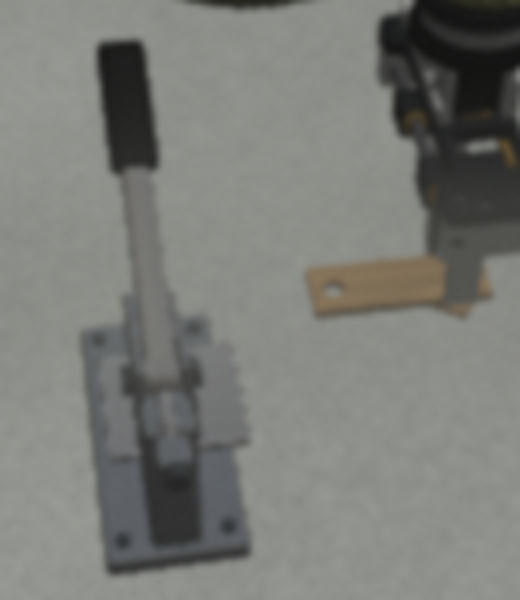

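```bash
python3 - <<'E'
from h import *
np.set_printoptions(precision=2,suppress=True)
f=lambda q:(q-[250,140]+.5)*4-.5
b=np.array([2.3,5.3])/3.333
print("hole",f(proj("scene",[604.4,-33.4,133])+b))
print("corners",f(proj("scene",[[585.4,-47.4,133],[623.4,-47.4,133]])+b), "meas 307,268 / 317,312")
pt=unc([[62,275],[65,438],[77,160],[243,160],[252,532],[84,535]],(330,130),4.8)
g=lambda h:[[35,55,40],[-51,55,40],[100,45,h],[100,-45,h],[-100,-45,h],[-100,45,h]]
S=lambda h:[[-51,55,40],[35,55,40],[-100,-45,h],[100,-45,h],[100,45,h],[-100,45,h]]
ps=unc([[230,345],[247,442],[82,332],[106,558],[247,543],[205,320]],(250,140),4)
for w,bb in((0,b),(1,b),(1,b*0)):
  def res(v): return np.r_[(proj("top",place(v,g(v[3])))-pt).ravel(),w*(proj("scene",place(v,S(v[3])))+bb-ps).ravel()]
  r=least_squares(res,[600,-146,0,12],x_scale=[100,100,1,10],loss="soft_l1",f_scale=.4);v=r.x
  print(w,v.round(4),r.cost,"\n",r.fun.reshape(-1,2))
E
```

```text
hole [[335.47 292.25]]
corners [[307.67 273.2 ]
 [318.42 317.03]] meas 307,268 / 317,312
0 [ 603.88 -146.58    0.01   11.42] 0.4808398099439206 
 [[-0.21 -0.46]
 [-0.21 -0.17]
 [-0.14  0.42]
 [ 0.3  -0.14]
 [ 0.73  0.24]
 [-0.08  0.11]
 [ 0.   -0.  ]
 [ 0.    0.  ]
 [-0.    0.  ]
 [ 0.    0.  ]
 [ 0.    0.  ]
 [ 0.    0.  ]]
1 [ 603.07 -146.95    0.01   18.38] 3.2215954941079175 
 [[-0.04 -0.17]
 [-0.09  0.12]
 [ 0.14  0.12]
 [ 0.77 -0.4 ]
 [ 1.11  0.41]
 [ 0.1   0.23]
 [ 0.4  -0.3 ]
 [ 0.99  0.05]
 [-0.44 -0.24]
 [-0.23  2.51]
 [ 1.08  1.25]
 [ 0.8  -1.06]]
1 [ 603.88 -146.62    0.01   12.87] 3.565342126866476 
 [[-0.16 -0.51]
 [-0.24 -0.22]
 [-0.01  0.26]
 [ 0.46 -0.23]
 [ 0.72  0.25]
 [-0.14  0.03]
 [-0.11 -1.67]
 [ 0.47 -1.3 ]
 [-0.79 -0.3 ]
 [-0.63  2.47]
 [ 0.56  1.24]
 [ 0.36 -1.1 ]]
```

```bash
python3 go.py 603.7 8 84 1.571; python3 -m creep '[[-1,[-2,0,2],0.07],[-1,[-3.26,-0.07,5],0.07],[-1,[-3.26,-0.07,6.44],0.07],[-1,[-3.26,-0.07,6.44],0.07],[-1,[-3.26,-0.07,6.44],0.07]]'; python3 - <<'E'
from h import *
import cv2
s=manip.camera("scene");t=manip.camera("top")
a=cv2.resize(t[150:260,290:400],None,fx=4,fy=4,interpolation=cv2.INTER_CUBIC)
b=cv2.resize(s[190:290,260:345],None,fx=4.4,fy=4.4,interpolation=cv2.INTER_CUBIC)
h=np.zeros((440,440+b.shape[1],3),np.uint8);h[:,:440]=a;h[:,440:]=b;cv2.imwrite("pics/g.png",h[:,:,::-1])
st=manip.read_state();p=st["eef_pos"];print(p,st["eef_rot"])
H=[p[0],p[1]-74,p[2]-15];print("top hole",(proj("top",H)-[290,150]+.5)*4-.5,"end",(proj("top",[[H[0]-19,H[1]-14,H[2]],[H[0]+19,H[1]-14,H[2]]])-[290,150]+.5)*4-.5)
print("scene hole",(proj("scene",H)-[260,190]+.5)*4.4-.5+[440,0])
E
```

```text
shift [-3.26 -0.08  6.44] roll 0.03 pos [604.4  40.6 148.4] rot [-3.141  0.     1.573] q [ 0.01  0.49  1.44 -0.    1.21  0.  ] F [ 0.4 -0.2 -0. ] gap 37.5 t 5.2
clock: 5.7
eef_pos: [604.2, 8.6, 85.1]
eef_rot: [3.141, -0.0, 1.564]
wrist_force: [-0.1, -0.7, 0.0]
finger_gap: 37.7
finger_force: 20.0
[604.54373726   8.61289298  85.76659362] [3.13955295e+00 3.78913175e-05 1.56497148e+00]
top hole [[169.67995397 194.0140147 ]] end [[193.00318639 224.839974  ]
 [192.43520044 162.98892517]]
scene hole [[705.07548209 176.11208194]]
```

View pics/g.png

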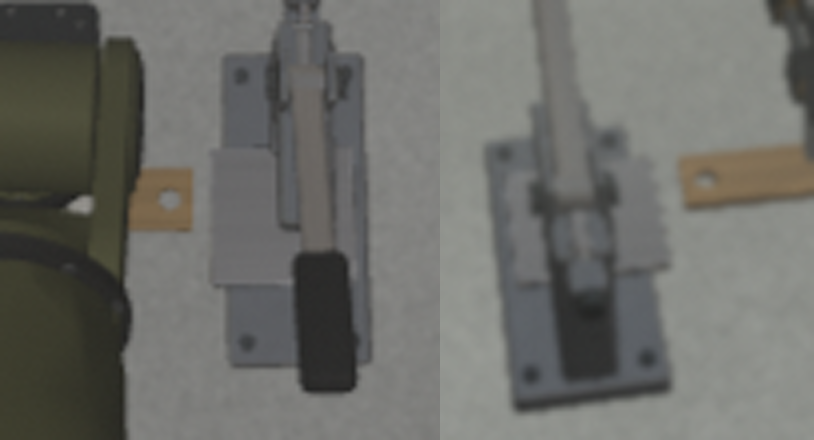

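```bash
python3 - <<'E'
from h import *
np.set_printoptions(precision=2,suppress=True)
u=lambda q:unc(q,(290,150),4)
h=ray("top",u([170,198.8]),69); e=(ray("top",u([193,229.5]),70.5)+ray("top",u([193,168.3]),70.5))/2
print("hole",h,"end",e)
for q in([213,149.5],[211,285.5]):print("table",ray("top",u(q),40))
for q in([223,54.5],[362,54.5],[229,365],[370,362.5]):print("base",ray("top",u(q),12))
us=lambda q:unc(np.array(q)-[440,0],(260,190),4.4)
print("scene hole",ray("scene",us([706,179]),69), "table corners",ray("scene",us([669,268]),40),ray("scene",us([651,158]),40))
print("scene end",ray("scene",us([680,157]),70.5),ray("scene",us([690,203]),70.5))
E
python3 go.py 606 -72.5 84 1.571
```

```text
hole [601.86 -65.56] end [601.52 -79.53]
table [637.01 -92.71]
table [551.67 -90.58]
base [ 703.68 -100.44]
base [ 702.91 -189.68]
base [ 504.24 -101.98]
base [ 505.28 -190.53]
scene hole [605.28 -64.96] table corners [643.94 -92.69] [557.59 -91.1 ]
scene end [587.18 -77.47] [623.28 -77.16]
shift [-8.11  0.19  0.18] roll -0.07 pos [604.5   8.6  85.8] rot [3.14  0.    1.565] q [-0.05  0.56  1.49  0.    1.09 -0.04] F [ 0.2 -0.2  0.2] gap 37.4 t 5.8
```

Relative measurements put the eyelet at about (606.3, -146.4) in the robot frame. The top camera reads about 2.7 mm low in x against the tool. Sliding in under the ram.

```bash
python3 -m creep '[[-1,[-2.5,0.18,0.18],-0.07],[-1,[-5,0.18,0.18],-0.07],[-1,[-7,0.18,0.18],-0.07],[-1,[-8.1,0.18,0.18],-0.07],[-1,[-8.1,0.18,0.18],-0.07],[-1,[-8.1,0.18,0.18],-0.07],[-1,[-8.1,0.18,0.18],-0.07]]'; python3 go.py 606.2 -72.4 72 1.571
```

```text
clock: 6.5
eef_pos: [605.3, -72.0, 82.7]
eef_rot: [3.141, -0.0, 1.572]
wrist_force: [-0.8, -0.5, -1.2]
finger_gap: 37.9
finger_force: 20.0
shift [-0.04  0.09  1.07] roll 0.01 pos [605.3 -72.   82.7] rot [ 3.141 -0.     1.572] q [-0.18  0.57  1.48  0.    1.09 -0.18] F [-0.8 -0.5 -1.2] gap 37.9 t 6.5
```

```bash
python3 -m creep '[[-1,[-0.04,0.09,0],0],[-1,[-0.04,0.09,0.5],0],[-1,[-0.04,0.09,1.0],0],[-1,[-0.04,0.09,1.2],0],[-1,[-0.04,0.09,1.2],0]]'; python3 -m creep '[[-1,[0,0,0.4],0],[-1,[0,0,0.4],0]]';python3 go.py 606.2 -72.4 61 1.571
```

```text
clock: 7.0
eef_pos: [605.8, -73.3, 69.9]
eef_rot: [-3.141, -0.0, 1.571]
wrist_force: [0.2, -0.7, -0.6]
finger_gap: 37.3
finger_force: 20.0
clock: 7.2
eef_pos: [605.9, -73.4, 66.0]
eef_rot: [-3.141, -0.0, 1.571]
wrist_force: [-0.3, -0.1, -0.1]
finger_gap: 37.3
finger_force: 20.0
shift [0.1  0.03 0.5 ] roll 0.0 pos [605.9 -73.4  66. ] rot [-3.141 -0.     1.571] q [-0.18  0.6   1.48 -0.    1.06 -0.18] F [-0.3 -0.1 -0.1] gap 37.3 t 7.2
```

```bash
python3 -m creep '[[-1,[0,0,0.25],0],[-1,[0,0,0.25],0]]';python3 -m creep '[[-1,[0,0,0.15],0],[-1,[0,0,0.15],0]]';python3 go.py 606.2 -72.4 61 1.571
```

```text
clock: 7.4
eef_pos: [606.0, -73.4, 63.8]
eef_rot: [-3.141, -0.0, 1.571]
wrist_force: [0.4, -0.2, 0.6]
finger_gap: 37.4
finger_force: 20.0
clock: 7.6
eef_pos: [606.0, -73.4, 62.4]
eef_rot: [-3.141, -0.0, 1.571]
wrist_force: [-0.8, 0.0, -0.6]
finger_gap: 37.5
finger_force: 20.0
shift [0.1  0.02 0.14] roll 0.0 pos [606.  -73.4  62.4] rot [-3.141 -0.     1.571] q [-0.18  0.6   1.48 -0.    1.05 -0.18] F [-0.8  0.  -0.6] gap 37.5 t 7.6
```

```bash
python3 -m creep '[[-1,[0,0,0.1],0],[-1,[0,0,0.1],0]]';python3 -m creep '[[-1,[0,0,0.1],0],[-1,[0,0,0.1],0]]'; python3 - <<'E'
from h import *
import cv2
s=manip.camera("scene")
b=cv2.resize(s[190:290,260:360],None,fx=6,fy=6,interpolation=cv2.INTER_CUBIC);cv2.imwrite("pics/k.png",b[:,:,::-1])
E
```

```text
clock: 7.8
eef_pos: [606.1, -73.4, 61.5]
eef_rot: [-3.142, -0.0, 1.571]
wrist_force: [0.9, -0.5, 0.3]
finger_gap: 37.7
finger_force: 20.0
clock: 8.0
eef_pos: [606.2, -73.3, 60.8]
eef_rot: [3.141, 0.0, 1.571]
wrist_force: [-2.4, 0.6, 3.4]
finger_gap: 37.2
finger_force: 20.0
```

View pics/k.png

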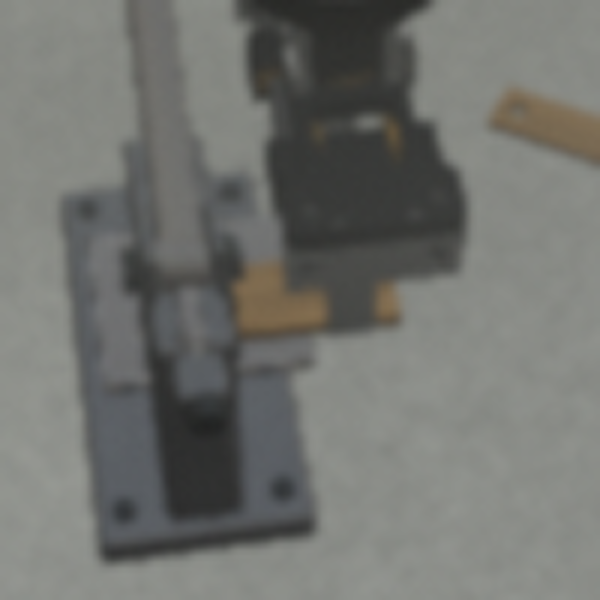

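The picture shows the tag flat on the table under the ram, with its tail out to the left. Contact at TCP z 60.8 matches the expected seat height, so I'll release.

```bash
python3 -m creep '[[0.2,[0,0,0],0],[0.2,[0,0,0],0],[0.2,[0,0,0],0],[0.2,[0,0,0],0],[0.2,[0,0,0],0]]'; python3 -m creep '[[0.2,[0,0,-1],0],[0.2,[0,0,-3],0],[0.2,[0,0,-7],0],[0.2,[0,0,-12],0],[0.2,[0,0,-17],0],[0.2,[0,0,-22],0],[0.2,[0,0,-24],0],[0.2,[0,0,-24],0]]';python3 go.py 505 -146.4 300 1.571
python3 - <<'E'
from h import *
import cv2
s=manip.camera("scene");t=manip.camera("top")
a=cv2.resize(t[150:260,290:400],None,fx=4,fy=4,interpolation=cv2.INTER_CUBIC)
b=cv2.resize(s[190:290,260:345],None,fx=4.4,fy=4.4,interpolation=cv2.INTER_CUBIC)
h=np.zeros((440,440+b.shape[1],3),np.uint8);h[:,:440]=a;h[:,440:]=b;cv2.imwrite("pics/l.png",h[:,:,::-1])
E
```

```text
clock: 8.55
eef_pos: [606.1, -73.4, 60.5]
eef_rot: [-3.142, 0.0, 1.571]
wrist_force: [-0.4, 0.7, 0.7]
finger_gap: 56.1
finger_force: 0.0
clock: 9.35
eef_pos: [606.6, -73.4, 305.0]
eef_rot: [3.135, 0.001, 1.571]
wrist_force: [0.0, 0.4, 0.2]
finger_gap: 56.3
finger_force: 0.0
shift [ -7.29 -10.17   0.44] roll 0.0 pos [606.6 -73.4 305. ] rot [3.135e+00 1.000e-03 1.571e+00] q [-0.18  0.39  1.21  0.    1.53 -0.18] F [0.  0.4 0.2] gap 56.3 t 9.35
```

View pics/l.png

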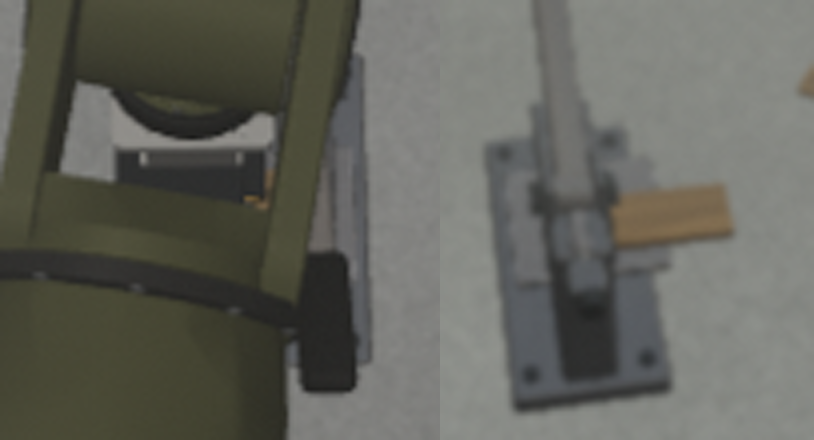

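```bash
python3 - <<'E'
from h import *
us=lambda q:unc(np.array(q)-[440,0],(260,190),4.4)
print("tail corners",ray("scene",us([727,184]),46),ray("scene",us([734,232]),46))
E
python3 -m creep '[[-1,[-2,-3,0],0],[-1,[-4,-6,0],0],[-1,[-6.5,-9,0],0],[-1,[-7.3,-9.2,1],0],[-1,[-7.3,-9.2,3],0],[-1,[-7.3,-9.2,3],0],[-1,[-7.3,-9.2,3],0],[-1,[-7.3,-9.2,3],0],[-1,[-7.3,-9.2,3],0]]'; python3 go.py 515 -146.4 260 1.571
```

```text
tail corners [590.94788531 -49.86119801] [628.26687705 -52.12611984]
clock: 10.35
eef_pos: [514.5, -146.2, 271.0]
eef_rot: [3.141, 0.0, 1.572]
wrist_force: [0.6, -0.4, -0.1]
finger_gap: 0.5
finger_force: 0.0
shift [-0.02  0.05  1.1 ] roll 0.01 pos [ 514.5 -146.2  271. ] rot [3.141 0.    1.572] q [-0.35  0.23  1.5   0.    1.41 -0.35] F [ 0.6 -0.4 -0.1] gap 0.5 t 10.35
```

Tail corners are at y about -51, against an expected -50.4, so the tag is seated. Pushing the lever.

```bash
python3 -m creep '[[-1,[0,0,0.8],0],[-1,[0,0,1.5],0],[-1,[0,-0.5,2.3],0],[-1,[0,-1.0,3.2],0],[-1,[0,-1.4,4.1],0],[-1,[0,-1.7,5.0],0],[-1,[0,-1.7,5.0],0]]'; python3 -m creep '[[-1,[0,-0.3,0.9],0],[-1,[0,-0.55,1.8],0],[-1,[0,-0.75,2.7],0],[-1,[0,-0.9,3.6],0],[-1,[0,-1.0,4.3],0],[-1,[0,-1.0,4.3],0],[-1,[0,-1.0,4.3],0]]';  python3 go.py 488 -146.4 168 1.571
```

```text
clock: 11.05
eef_pos: [496.5, -146.5, 220.2]
eef_rot: [3.142, 0.0, 1.571]
wrist_force: [-1.5, 0.7, 9.8]
finger_gap: 0.4
finger_force: 4.6
clock: 11.75
eef_pos: [486.4, -146.6, 177.9]
eef_rot: [-3.141, 0.001, 1.571]
wrist_force: [-6.4, -0.5, 12.5]
finger_gap: 0.0
finger_force: 6.0
shift [0.02 0.16 0.99] roll 0.0 pos [ 486.4 -146.6  177.9] rot [-3.141e+00  1.000e-03  1.571e+00] q [-0.36  0.25  1.7  -0.    1.2  -0.36] F [-6.4 -0.5 12.5] gap 0.0 t 11.75
```

```bash
python3 -m creep '[[-1,[0,-0.05,0.4],0],[-1,[0,-0.05,0.8],0],[-1,[0,-0.05,0.9],0],[-1,[0,-0.05,0.9],0],[-1,[0,-0.05,0.9],0]]';  python3 go.py 488 -146.4 168 1.571; python3 - <<'E'
from h import *
import cv2
s=manip.camera("scene")
b=cv2.resize(s[130:290,240:370],None,fx=3.7,fy=3.7,interpolation=cv2.INTER_CUBIC);cv2.imwrite("pics/m.png",b[:,:,::-1])
E
```

```text
clock: 12.25
eef_pos: [485.6, -146.7, 169.0]
eef_rot: [-3.14, 0.001, 1.571]
wrist_force: [-9.5, -0.8, 14.2]
finger_gap: 0.5
finger_force: 6.7
shift [0.03 0.24 0.1 ] roll 0.0 pos [ 485.6 -146.7  169. ] rot [-3.140e+00  1.000e-03  1.571e+00] q [-0.37  0.26  1.71 -0.    1.18 -0.36] F [-9.5 -0.8 14.2] gap 0.5 t 12.25
```

View pics/m.png

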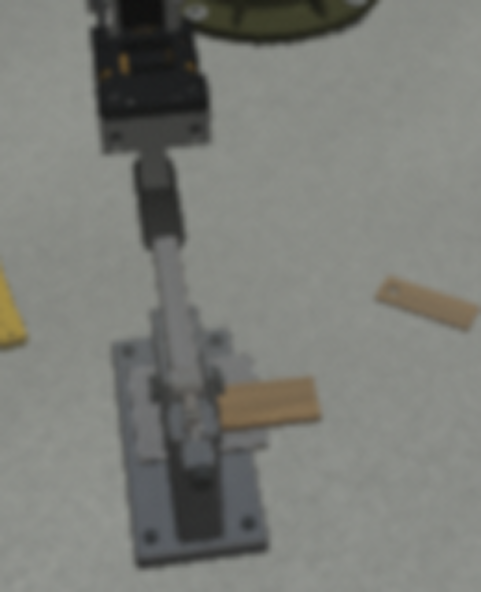

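```bash
python3 -m creep '[[-1,[0,0.1,0.1],0],[-1,[0,0.1,0.1],0],[-1,[0,0.1,0.1],0],[-1,[0,0.1,0.1],0],[-1,[0,0.1,0.1],0],[-1,[0,0.1,0.1],0]]';  python3 go.py 488 -146.4 168 1.571
```

```text
clock: 12.9
eef_pos: [486.7, -146.6, 168.1]
eef_rot: [-3.141, 0.001, 1.571]
wrist_force: [-9.2, -0.5, 13.6]
finger_gap: 0.4
finger_force: 6.9
shift [0.02 0.13 0.01] roll 0.0 pos [ 486.7 -146.6  168.1] rot [-3.141e+00  1.000e-03  1.571e+00] q [-0.36  0.26  1.7  -0.    1.17 -0.36] F [-9.2 -0.5 13.6] gap 0.4 t 12.9
```

The push is steady: tip at 149 mm (past the third click, short of the end stop), 13.6 N down. In the last picture the tag is still flat on the table. Handing in.

```bash
python3 -c "
from cell import manip
print(manip.sign_off())"
```

```text
the job is handed in; nothing more can be done
None
```

I set the tag flat over the eyelet with its tail to the left, let go of it, and handed the job in at about 13 s with the lever held at about its third click (judged from fingertip height) with about 14 N; no verdict came back.

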